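# Feel out the tight spot in the sliding caddy's runner

## Task

The sliding caddy drags at one place on its runner. Holding it by its handle, stroke it slowly (under 10 cm a second) through its whole travel, first up against the left-hand end buffer and then across to the right-hand one (left and right as the robot looks at it), stopping gently on each and feeling for the place where it drags. Then bring it back, leave it standing in the middle of the tight spot so that the fitter can see where to dress the channel, and let go; leave the bottle, funnel and scourer as they are.

Things in the scene. Friction and masses are not known exactly. Their poses are not given: they have to be found in the camera images.
- runner: fixed aluminium C-channel runner with grey plastic end caps, 72 x 432 x 42 mm, screwed to the base board; origin at the middle of its underside, z up, +y along the travel towards the left-hand end. A black rubber buffer on each end cap gives about 2 N per mm. One place along the channel, not to be seen, is pinched: find it by feel.
- caddy: white plastic caddy, 158 x 190 mm, lids shut (top 134 mm up), riding the runner; its frame is the runner's, shifted along y by the travel. Free running it drags 2 to 3 N; over the pinch the drag swells by 7 to 10 N and fades again within some 28 mm of travel, alike from either side. The pinch's middle lies within 70 mm of mid-travel. It stays where it is left.
- caddy_slide (a joint): travel of the caddy along the runner's +y in m: 0 mid-way, +0.100 where it meets the left-hand buffer, -0.100 where it meets the right-hand buffer; either buffer gives up to about 10 mm more
- caddy_grip (a point): middle of the caddy's handle, a level bar across the travel (along the caddy's x), 20 mm thick along y, 16 mm high, 110 mm clear between its two posts; this point is 187 mm above the base board, 53 mm above the lids
- bottle: sealed green glass bottle, 68 mm across, 215 mm tall, standing loose; origin at the middle of its foot; leave alone
- funnel: aluminium funnel standing on its 100 mm mouth, 110 mm tall, loose; origin at the middle of its mouth; leave alone
- scourer: stainless steel pot scourer, a round pad of coils 72 mm across, 34 mm high, loose; origin at the middle of its underside; leave alone

How it is judged:
By the outcome, as a careful person would: the job done as asked, in the order asked, and still so for the second after the job is handed in, with the robot touching nothing.
It also fails if it takes over 58 s, if anything falls off the work surface, if the arm or the gripper's body presses on something with over 40 N, if the wrist force passes 120 N, or if a joint passes its speed limit or range.

## Robot

A 7-joint arm with a two-finger parallel gripper is mounted at the origin on the work surface. World frame = base frame: x ahead of the robot, y to its left, z up, the work surface at z = 0. Lengths are in m, angles in degrees, forces in N, time in s.
With the tool pointing down it reaches from about 0.4 to 0.9 m from the base axis. Payload 5.5 kg.
Tool frame: the origin (TCP) lies midway between the tips of the shut fingers; the grasp point (between the pads) lies 19 mm behind it (arm.hold_point_z is the distance from the TCP to the grasp point, in m); z points along the fingers, y is the line along which they close (so a half turn about z gives the same grasp; the last joint's range is limited). The gripper opens to 85 mm and grips with 20 to 120 N. Pads are 22 mm wide; open, the fingers measure 114 mm over their backs; the gripper's body (76 mm by 85 mm) begins 54 mm behind the grasp point. The pads swing forward as they close: fully open they stand 13 mm farther back than shut.
Start: joints at [-49.091, 28.699, -24.465, 88.831, 12.651, 65.22, -12.049], TCP at [0.283, 0.585, 0.231] pointing down, gripper open.
Joint ranges: [-164.97, 164.97], [-17.58, 116.51], [-87.97, 89.64], [11.32, 138.91], [-80.73, 260.73], [10.89, 115.49], [-147.41, 147.41]. Speed limits (degrees/s): [147.25, 147.25, 180, 180, 180, 180, 180].

## Interface

Orientations are given as a 3x3 rotation matrix whose columns are the frame's x, y, z axes.
In Python, from plant import readout, eyes, arm, spotter gives the robot as it stands.
- The arm moves only by the shell command python3 -m handwheel 'ROWS'. ROWS is text: rows parted by semicolons, each of 5 numbers parted by spaces: the shift along the tool's x, y, z normalised to -1 to 1, where 1 is 1 m, then the turn about the tool's z normalised to -1 to 1, where 1 is 60 degrees, then the gripper's target within -1 to 1 (shut at 1, half-way at 0, fully open at -1). A call has exactly 5 rows; each row is the pose to reach, as a shift and turn from the pose commanded when the call began, along the tool's axes at that moment; what a row does not reach only later rows make up. A row lasts 1/12 s, in which the tool goes at most 41.7 mm and 7.16 degrees, less where a joint would pass 70% of its speed; a pose out of reach is approached as far as the arm can. A call with a number of a shift or a turn outside -1 to 1 is refused whole. A call with a gripper value outside its range is refused whole. The fingers move at their own pace and stop on an object; the grip force is fixed at half the most. Time passes only in rows, so rows that repeat a pose let the fingers close, or fill a call up. It gives the time, the measured TCP pose, the force, the opening and the grip force at its end, in the units of the state.
- readout.get_obs(): the state, without advancing time (a new reading comes with each control period).
- eyes.snapshot(name): name is "side" or "top" or "wrist"; returns the picture (400x640x3 uint8, red, green, blue); there is no depth.
- eyes.calibration(name): a dict with "camera_matrix" (3x3 intrinsics, pixels), "origin" and "orientation" of the camera in the world; the wrist camera has in their place "tool_from_camera" (4x4, takes a point from camera to tool coordinates, whose origin is the TCP and whose axes are the flange's). Camera axes: x right, y down, z forward; pixel columns grow to the right and rows downward; lengths in m; the calibration is good to about 2 mm. A picture is of the moment at which its call begins: read the wrist's pose just before it. calibration takes no time and is no camera call.
- arm.close_job(): hands the job in; it is judged then, once.
Trained networks look in the newest picture that a camera, given by its name, has taken for a name from the list of things; names that differ only in an ending like _2 or _b are one class to them, and where a whole thing is asked for, a point or a joint stands for the part that bears it (a point fixed in the world has none). Each returns a list of dicts, best first, with "conf" (0 to 1); they miss things now and then, are a little off and sometimes report something else, mostly with a low value. They report only what shows in the picture. A call takes as long as a camera call.
- spotter.regions_of(camera, name): "region" (400x640 bool, what is visible of it) and "box" ([left, top, right, bottom] in pixels, round what is visible of it).
- spotter.tip_of(camera, name): "at" ([column, row] in pixels: a listed point, or the origin of a listed thing).
The state is a dict: "clock": time; "q": joint angles; "qd": joint speeds; "joint_efforts": joint torques, N m; "ee_pos": TCP position; "eef_rot": TCP orientation; "force": force on the tool from outside, world axes, zero at the start; "moment": the same for the moment, N m; "gripper_width": finger opening in m; "grip_force": force on a finger pad.
Only numpy, scipy, OpenCV 4.12 (cv2) and the standard library are available. Lean on these libraries where they do the work, as an engineer would, in place of code of your own. Each camera call takes 0.05 s, during which the arm holds its last target. There are 200 camera calls.

## Working session

There is one attempt and no reset: what is moved stays moved. The work goes in short steps, Python scripts to look and compute and a shell command to move; the robot and the scene stay as the last step left them, time stands still between calls to the robot, and variables do not carry over. Pictures are saved under pics/ and viewed, at most 10 in all, crops included, and the job is handed in when it is done.

```bash
ls; mkdir -p pics
cat > h.py <<'E'
import numpy as np, cv2
from plant import readout, eyes, arm, spotter
def cam(n):
    c=eyes.calibration(n); K=np.array(c["camera_matrix"])
    if n=="wrist":
        o=readout.get_obs(); T=np.eye(4); T[:3,:3]=o["eef_rot"]; T[:3,3]=o["ee_pos"]
        T=T@np.array(c["tool_from_camera"]); return K,T[:3,:3],T[:3,3]
    return K,np.array(c["orientation"]),np.array(c["origin"])
def ray(C,p):
    K,R,t=C; d=R@np.linalg.solve(K,[p[0],p[1],1]); return t,d/np.linalg.norm(d)
def tri(rs):
    A=sum(np.eye(3)-np.outer(d,d) for t,d in rs); b=sum((np.eye(3)-np.outer(d,d))@t for t,d in rs)
    X=np.linalg.solve(A,b); return X,[np.linalg.norm((np.eye(3)-np.outer(d,d))@(X-t))*1e3 for t,d in rs]
def proj(C,X):
    K,R,t=C; p=K@(R.T@(np.array(X)-t)); return p[:2]/p[2]
def save(n,im): cv2.imwrite(f"pics/{n}.png",im[:,:,::-1])
E
python3 - <<'E'
from h import *
np.set_printoptions(precision=4,suppress=True)
rs={}
for n in("top","side","wrist"):
    C=cam(n); im=eyes.snapshot(n); save(n+"0",im); print(n,C[2],C[1][:,2])
    for k in("caddy_grip","runner","bottle","funnel","scourer","caddy"):
        r=spotter.tip_of(n,k)
        for d in r[:2]: print(n,k,np.round(d["at"],1),round(d["conf"],2))
        if r: rs.setdefault(k,[]).append(ray(C,r[0]["at"]))
for k,v in rs.items():
    if len(v)>1: print(k,*tri(v))
o=readout.get_obs(); print(o)
im=np.vstack([cv2.imread("pics/top0.png"),cv2.imread("pics/side0.png")])
cv2.imwrite("pics/both.png",cv2.resize(im,(480,600)))
E
```

```text
pics
top [0.5063 0.0467 1.0307] [ 0.0535 -0.0113 -0.9985]
top caddy_grip [322.4 209.4] 0.91
top caddy_grip [325.3 135.9] 0.32
top runner [353.8 216.7] 0.7
top runner [324.8 209.6] 0.6
top bottle [405.5 154.1] 0.63
top funnel [324.6 133.9] 0.66
top scourer [325.7 277.4] 0.97
top caddy [324.2 210.8] 0.65
side [0.4599 0.2425 0.8014] [ 0.1291 -0.2916 -0.9478]
side caddy_grip [332.6 198.6] 0.69
side runner [346.4 203. ] 0.79
side bottle [309.  141.8] 0.67
side funnel [259.4 198.8] 0.61
side scourer [396.9 251. ] 0.82
side scourer [335.6 196.6] 0.33
side caddy [330.9 229.1] 0.82
wrist [0.2098 0.6211 0.3733] [ 0.2868 -0.1385 -0.9479]
caddy_grip [0.5288 0.0411 0.19  ] [np.float64(0.42266189549576577), np.float64(0.42266189549601213)]
runner [ 0.5205 -0.0251 -0.0031] [np.float64(0.576174820959061), np.float64(0.5761748209590971)]
bottle [ 0.656  -0.1344 -0.0291] [np.float64(0.22004314380786302), np.float64(0.2200431438078101)]
funnel [ 0.6907  0.0388 -0.0041] [np.float64(0.31293065773978623), np.float64(0.31293065773969003)]
scourer [0.3928 0.0296 0.0022] [np.float64(2.443843305900603), np.float64(2.4438433059006766)]
caddy [ 0.5304  0.0356 -0.0185] [np.float64(0.6531370712363691), np.float64(0.6531370712364926)]
{'clock': 1.05, 'q': array([-49.0918,  28.7008, -24.4656,  88.8325,  12.65  ,  65.2215,
       -12.0485]), 'qd': array([ 0.0599,  0.0413,  0.0252, -0.0452,  0.0842, -0.1004, -0.0614]), 'joint_efforts': array([ -0.0012, -56.9371,  -5.8102, -28.1336,   0.0129,   0.0018,
         0.    ]), 'ee_pos': array([0.2831, 0.5851, 0.2313]), 'eef_rot': array([[-0.9001,  0.4356, -0.0001],
       [ 0.4356,  0.9001, -0.    ],
       [ 0.    , -0.0001, -1.    ]]), 'force': array([-0.1962,  1.387 , -0.8693]), 'moment': array([ 0.0192, -0.0279,  0.0036]), 'grip_force': 0.0, 'gripper_width': 0.08511523807790569}
```

View pics/top0.png

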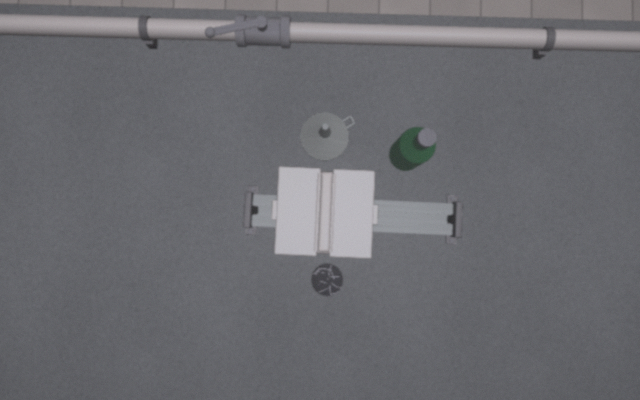

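View pics/side0.png

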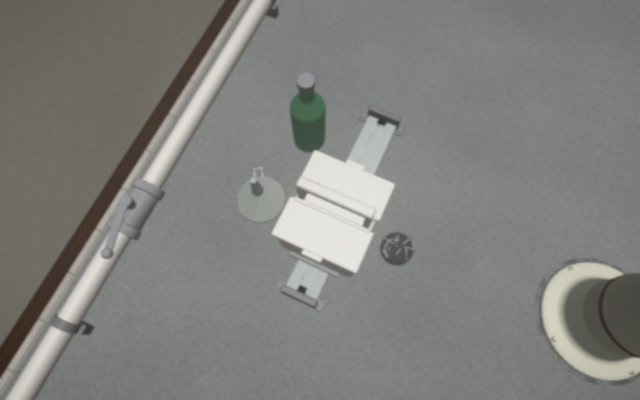

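The top view shows the caddy on the runner with its handle at about (325,210), the end caps at (250,210) and (457,219), the funnel at (325,135), the bottle at (415,148) and the scourer at (327,280). The side view agrees: handle (335,207), caps (302,295) and (383,120). Next I work out the runner's direction and the approach.

Run:
```python
from h import *
np.set_printoptions(precision=4,suppress=True)
T,S=cam("top"),cam("side")
# rubber buffers / caps in both views
L,e1=tri([ray(T,(250,210)),ray(S,(301,295))]); R,e2=tri([ray(T,(457,219)),ray(S,(383,121))])
print(L,e1,R,e2); 
def atz(C,p,z): t,d=ray(C,p); return t+d*(z-t[2])/d[2]
l,r=atz(T,(250,210),.035),atz(T,(457,219),.035); print(l,r,np.linalg.norm(l-r),(l+r)/2)
u=(l-r)/np.linalg.norm(l-r); print("dir deg",np.degrees(np.arctan2(u[0],u[1])))
G=[]
for n in("top","side"):
    rg=spotter.regions_of(n,"runner"); print(n,rg[0]["box"],rg[0]["conf"])
    ys,xs=np.nonzero(rg[0]["region"]); 
    print(cv2.minAreaRect(np.c_[xs,ys].astype(np.float32)))
    r2=spotter.tip_of(n,"caddy_grip"); G.append(ray(cam(n),r2[0]["at"])); print(r2[0])
print(tri(G))
P=tri(G)[0]; o=readout.get_obs(); Rt=o["eef_rot"]
print("shift tool", Rt.T@(P-[0,0,.019]-o["ee_pos"]), "tool y deg",np.degrees(np.arctan2(Rt[0,1],Rt[1,1])))
```

```text
[0.5279 0.185  0.0203] [np.float64(0.42871575175321314), np.float64(0.4287157517531834)] [ 0.5206 -0.2407 -0.0116] [np.float64(0.3642990969947807), np.float64(0.3642990969948743)]
[0.528  0.1831 0.035 ] [ 0.5196 -0.2279  0.035 ] 0.41111467499891896 [ 0.5238 -0.0224  0.035 ]
dir deg 1.1745438562517752
top [245.1, 167.4, 464.6, 257.5] 0.82
((353.2929992675781, 213.3472900390625), (218.5618438720703, 88.66142272949219), 2.726310968399048)
{'at': [322.4, 209.4], 'conf': 0.91}
side [273.4, 102.6, 404.8, 311.6] 0.94
((337.7578125, 202.77224731445312), (94.87212371826172, 211.3015594482422), 25.70995330810547)
{'at': [332.6, 198.6], 'conf': 0.69}
(array([0.5288, 0.0411, 0.19  ]), [np.float64(0.42266189549576577), np.float64(0.42266189549601213)])
shift tool [-0.4581 -0.3827  0.0603] tool y deg 25.825920189726858
```

```bash
python3 -m handwheel '-0.458 -0.383 0 -0.41 -1;-0.458 -0.383 0 -0.41 -1;-0.458 -0.383 0 -0.41 -1;-0.458 -0.383 0 -0.41 -1;-0.458 -0.383 0 -0.41 -1'
cat > go.py <<'E'
from h import *
import sys
P=np.array([float(a) for a in sys.argv[1:4]]); o=readout.get_obs(); Rt=o["eef_rot"]
print("shift",np.round(Rt.T@(P-o["ee_pos"]),4),"yaw",round(np.degrees(np.arctan2(Rt[0,1],Rt[1,1])),2),"t",o["clock"],np.round(o["force"],2))
E
python3 go.py .5288 .0411 .171
```

```text
clock: 1.67
ee_pos: [0.3691, 0.3938, 0.2313]
eef_rot: [[-1.0, 0.018, 0.0], [0.018, 1.0, 0.0], [-0.0, 0.0, -1.0]]
force: [0.6, -0.6, 0.2]
gripper_width: 0.0856
grip_force: 0.0
shift [-0.166  -0.3498  0.0602] yaw 1.02 t 1.6667 [ 0.58 -0.57  0.24]
```

```bash
python3 -m handwheel '-0.166 -0.35 0 0.003 -1;-0.166 -0.35 0 0.003 -1;-0.166 -0.35 0 0.003 -1;-0.166 -0.35 0 0.003 -1;-0.166 -0.35 0 0.003 -1' >/dev/null
python3 go.py .5288 .0411 .171
```

```text
shift [-0.0783 -0.1606  0.0608] yaw 1.4 t 2.0833 [0.57 0.17 0.26]
```

```bash
python3 -m handwheel '-0.077 -0.158 0 0 -1;-0.077 -0.158 0 0 -1;-0.077 -0.158 0 0 -1;-0.077 -0.158 0 0 -1;-0.077 -0.158 0 0 -1' >/dev/null
python3 - <<'E'
from h import *
np.set_printoptions(precision=4,suppress=True)
C=cam("wrist"); im=eyes.snapshot("wrist"); save("w1",im)
T=cam("top"); r=spotter.tip_of("wrist","caddy_grip"); print(r)
if r: 
    g=[ray(C,r[0]["at"])]
    t,d=g[0]; print("at z .187",t+d*(.187-t[2])/d[2])
    G=[]
    g+=[ray(T,(322.4,209.4)),ray(cam("side"),(332.6,198.6))]; print(tri(g))
print(proj(C,[.5288,.0411,.19]))
E
python3 go.py .5288 .0411 .171
```

```text
[{'at': [312.8, 227.0], 'conf': 0.81}]
at z .187 [0.5272 0.0378 0.187 ]
(array([0.5291, 0.0393, 0.1834]), [np.float64(1.5764005703703183), np.float64(1.7727795772816664), np.float64(0.8935989126030923)])
[318.8257 231.6251]
shift [-0.0009 -0.0008  0.0602] yaw 1.78 t 2.6 [-0.55  0.96  0.76]
```

View pics/w1.png

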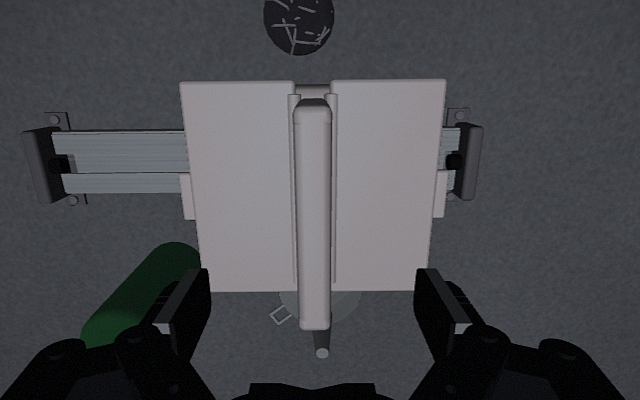

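The wrist view shows the handle bar upright at column 313, between the fingers (200 to 425), and the rails level. It is well aligned, so I descend and close.

```bash
python3 -m handwheel '0 -0.001 0.015 0 -1;0 -0.002 0.03 0 -1;0 -0.002 0.045 0 -1;0 -0.002 0.062 0 -1;0 -0.002 0.062 0 -1'; python3 -m handwheel '0 0 0 0 1;0 0 0 0 1;0 0 0 0 1;0 0 0 0 1;0 0 0 0 1';python3 -m handwheel '0 0 0 0 1;0 0 0 0 1;0 0 0 0 1;0 0 0 0 1;0 0 0 0 1'; python3 go.py .5288 .0411 .168
```

```text
clock: 3.02
ee_pos: [0.524, 0.0455, 0.1665]
eef_rot: [[-1.0, 0.022, -0.006], [0.022, 1.0, 0.001], [0.006, 0.0, -1.0]]
force: [0.5, 0.8, -0.8]
gripper_width: 0.0853
grip_force: 0.0
clock: 3.43
ee_pos: [0.5275, 0.0433, 0.1703]
eef_rot: [[-1.0, 0.025, 0.002], [0.025, 1.0, -0.001], [-0.002, -0.0, -1.0]]
force: [0.4, -0.5, 0.2]
gripper_width: 0.026
grip_force: 0.5
clock: 3.85
ee_pos: [0.5275, 0.0432, 0.1704]
eef_rot: [[-1.0, 0.025, 0.001], [0.025, 1.0, -0.0], [-0.002, -0.0, -1.0]]
force: [-1.2, -1.7, 7.0]
gripper_width: 0.0191
grip_force: 59.5
shift [-0.0013 -0.002   0.0024] yaw 1.44 t 3.85 [-1.17 -1.74  6.96]
```

Gripped (19 mm, 60 N). Now I stroke left.

```bash
for i in 1; do :; done
f(){ python3 -c "
from h import *
o=readout.get_obs();print(round(o['clock'],2),np.round(o['ee_pos'],4),np.round(o['force'],1),round(o['gripper_width'],4),np.round(o['eef_rot'][:,1],3))"; }
python3 -m handwheel '0 0.002 0 0 1;0 0.004 0 0 1;0 0.006 0 0 1;0 0.008 0 0 1;0 0.010 0 0 1' >/dev/null; f
python3 -m handwheel '0 0.002 0 0 1;0 0.004 0 0 1;0 0.006 0 0 1;0 0.008 0 0 1;0 0.010 0 0 1' >/dev/null; f
python3 -m handwheel '0 0.002 0 0 1;0 0.004 0 0 1;0 0.006 0 0 1;0 0.008 0 0 1;0 0.010 0 0 1' >/dev/null; f
```

```text
4.27 [0.5278 0.053  0.1704] [-0.9 -2.   6.7] 0.0191 [ 0.025  1.    -0.001]
4.68 [0.528  0.063  0.1704] [-1.6 -1.9  5.5] 0.0192 [ 0.025  1.    -0.001]
5.1 [0.5282 0.073  0.1704] [-1.3 -1.2  6.3] 0.0188 [ 0.025  1.    -0.001]
```

```bash
cat > f.py <<'E'
from h import *
o=readout.get_obs();s=f"{o['clock']:.2f} {np.round(o['ee_pos'],4)} {np.round(o['force'],1)} {o['gripper_width']:.4f}"
print(s);open("log.txt","a").write(s+"\n")
E
python3 -m handwheel '0 0.001 0 0 1;0 0.002 0 0 1;0 0.003 0 0 1;0 0.004 0 0 1;0 0.005 0 0 1' >/dev/null; python3 f.py
python3 -m handwheel '0 0.001 0 0 1;0 0.002 0 0 1;0 0.003 0 0 1;0 0.003 0 0 1;0 0.003 0 0 1' >/dev/null; python3 f.py
```

```text
5.52 [0.5284 0.078  0.1704] [-2.  -2.6  6. ] 0.0187
5.93 [0.5284 0.081  0.1704] [-1.1 -2.1  6.1] 0.0190
```

```bash
python3 -m handwheel '0 0.0005 0 0 1;0 0.001 0 0 1;0 0.0015 0 0 1;0 0.002 0 0 1;0 0.002 0 0 1' >/dev/null; python3 f.py
python3 -m handwheel '0 0.0005 0 0 1;0 0.001 0 0 1;0 0.0015 0 0 1;0 0.002 0 0 1;0 0.002 0 0 1' >/dev/null; python3 f.py
```

```text
6.35 [0.5285 0.0819 0.1704] [-1.3 -3.9  6.3] 0.0190
6.77 [0.5285 0.0829 0.1704] [-2.5 -7.2  8.1] 0.0191
```

Left buffer met: contact is near y≈0.081, and I'm pressing about 5 N. Now I stroke right in 6 mm samples.

```bash
python3 -m handwheel '0 -0.0012 0 0 1;0 -0.0024 0 0 1;0 -0.0036 0 0 1;0 -0.0048 0 0 1;0 -0.006 0 0 1' >/dev/null; python3 f.py
python3 -m handwheel '0 -0.0012 0 0 1;0 -0.0024 0 0 1;0 -0.0036 0 0 1;0 -0.0048 0 0 1;0 -0.006 0 0 1' >/dev/null; python3 f.py
python3 -m handwheel '0 -0.0012 0 0 1;0 -0.0024 0 0 1;0 -0.0036 0 0 1;0 -0.0048 0 0 1;0 -0.006 0 0 1' >/dev/null; python3 f.py
python3 -m handwheel '0 -0.0012 0 0 1;0 -0.0024 0 0 1;0 -0.0036 0 0 1;0 -0.0048 0 0 1;0 -0.006 0 0 1' >/dev/null; python3 f.py
python3 -m handwheel '0 -0.0012 0 0 1;0 -0.0024 0 0 1;0 -0.0036 0 0 1;0 -0.0048 0 0 1;0 -0.006 0 0 1' >/dev/null; python3 f.py
python3 -m handwheel '0 -0.0012 0 0 1;0 -0.0024 0 0 1;0 -0.0036 0 0 1;0 -0.0048 0 0 1;0 -0.006 0 0 1' >/dev/null; python3 f.py
python3 -m handwheel '0 -0.0012 0 0 1;0 -0.0024 0 0 1;0 -0.0036 0 0 1;0 -0.0048 0 0 1;0 -0.006 0 0 1' >/dev/null; python3 f.py
python3 -m handwheel '0 -0.0012 0 0 1;0 -0.0024 0 0 1;0 -0.0036 0 0 1;0 -0.0048 0 0 1;0 -0.006 0 0 1' >/dev/null; python3 f.py
python3 -m handwheel '0 -0.0012 0 0 1;0 -0.0024 0 0 1;0 -0.0036 0 0 1;0 -0.0048 0 0 1;0 -0.006 0 0 1' >/dev/null; python3 f.py
python3 -m handwheel '0 -0.0012 0 0 1;0 -0.0024 0 0 1;0 -0.0036 0 0 1;0 -0.0048 0 0 1;0 -0.006 0 0 1' >/dev/null; python3 f.py
```

```text
7.18 [0.5284 0.0802 0.1704] [-0.1  1.5  5.1] 0.0188
7.60 [0.5283 0.0748 0.1703] [-2.3  2.3  5.1] 0.0185
8.02 [0.5281 0.0688 0.1704] [-1.2  2.7  6.4] 0.0191
8.43 [0.528  0.0627 0.1704] [-1.   2.1  5.6] 0.0185
8.85 [0.5279 0.0567 0.1704] [-1.   2.2  6.5] 0.0189
9.27 [0.5277 0.0508 0.1704] [-0.9  1.6  6.4] 0.0191
9.68 [0.5276 0.0447 0.1704] [-1.6  2.2  6.2] 0.0187
10.10 [0.5274 0.0387 0.1704] [-0.7  2.3  7. ] 0.0190
10.52 [0.5273 0.0327 0.1704] [-1.8  2.4  5.6] 0.0188
10.93 [0.5271 0.0267 0.1704] [-0.6  1.8  6.4] 0.0190
```

```bash
python3 -m handwheel '0 -0.0012 0 0 1;0 -0.0024 0 0 1;0 -0.0036 0 0 1;0 -0.0048 0 0 1;0 -0.006 0 0 1' >/dev/null; python3 f.py
python3 -m handwheel '0 -0.0012 0 0 1;0 -0.0024 0 0 1;0 -0.0036 0 0 1;0 -0.0048 0 0 1;0 -0.006 0 0 1' >/dev/null; python3 f.py
python3 -m handwheel '0 -0.0012 0 0 1;0 -0.0024 0 0 1;0 -0.0036 0 0 1;0 -0.0048 0 0 1;0 -0.006 0 0 1' >/dev/null; python3 f.py
python3 -m handwheel '0 -0.0012 0 0 1;0 -0.0024 0 0 1;0 -0.0036 0 0 1;0 -0.0048 0 0 1;0 -0.006 0 0 1' >/dev/null; python3 f.py
python3 -m handwheel '0 -0.0012 0 0 1;0 -0.0024 0 0 1;0 -0.0036 0 0 1;0 -0.0048 0 0 1;0 -0.006 0 0 1' >/dev/null; python3 f.py
python3 -m handwheel '0 -0.0012 0 0 1;0 -0.0024 0 0 1;0 -0.0036 0 0 1;0 -0.0048 0 0 1;0 -0.006 0 0 1' >/dev/null; python3 f.py
python3 -m handwheel '0 -0.0012 0 0 1;0 -0.0024 0 0 1;0 -0.0036 0 0 1;0 -0.0048 0 0 1;0 -0.006 0 0 1' >/dev/null; python3 f.py
python3 -m handwheel '0 -0.0012 0 0 1;0 -0.0024 0 0 1;0 -0.0036 0 0 1;0 -0.0048 0 0 1;0 -0.006 0 0 1' >/dev/null; python3 f.py
python3 -m handwheel '0 -0.0012 0 0 1;0 -0.0024 0 0 1;0 -0.0036 0 0 1;0 -0.0048 0 0 1;0 -0.006 0 0 1' >/dev/null; python3 f.py
python3 -m handwheel '0 -0.0012 0 0 1;0 -0.0024 0 0 1;0 -0.0036 0 0 1;0 -0.0048 0 0 1;0 -0.006 0 0 1' >/dev/null; python3 f.py
python3 -m handwheel '0 -0.0012 0 0 1;0 -0.0024 0 0 1;0 -0.0036 0 0 1;0 -0.0048 0 0 1;0 -0.006 0 0 1' >/dev/null; python3 f.py
python3 -m handwheel '0 -0.0012 0 0 1;0 -0.0024 0 0 1;0 -0.0036 0 0 1;0 -0.0048 0 0 1;0 -0.006 0 0 1' >/dev/null; python3 f.py
```

```text
11.35 [0.527  0.0207 0.1703] [-1.9  0.9  6.7] 0.0190
11.77 [0.5269 0.0147 0.1703] [-1.6  2.8  5.8] 0.0191
12.18 [0.5267 0.0087 0.1704] [-0.9  2.2  6.1] 0.0191
12.60 [0.5266 0.0027 0.1703] [-1.   1.5  6.2] 0.0188
13.02 [ 0.5265 -0.0033  0.1704] [-1.   1.8  5.3] 0.0192
13.43 [ 0.5263 -0.0094  0.1703] [-1.   2.4  6.2] 0.0189
13.85 [ 0.5262 -0.0154  0.1704] [-0.3  1.6  5.4] 0.0188
14.27 [ 0.5261 -0.0214  0.1704] [-0.8  1.7  6.2] 0.0191
14.68 [ 0.526  -0.0256  0.1704] [-0.8  7.   5.9] 0.0192
15.10 [ 0.5258 -0.0301  0.1704] [-1.4  8.6  7.1] 0.0188
15.52 [ 0.5257 -0.0361  0.1704] [-1.4  8.4  7.1] 0.0188
15.93 [ 0.5255 -0.0429  0.1704] [-0.8  7.7  6.2] 0.0190
```

```bash
python3 -m handwheel '0 -0.001 0 0 1;0 -0.002 0 0 1;0 -0.003 0 0 1;0 -0.004 0 0 1;0 -0.004 0 0 1' >/dev/null; python3 f.py
python3 -m handwheel '0 -0.001 0 0 1;0 -0.002 0 0 1;0 -0.003 0 0 1;0 -0.004 0 0 1;0 -0.004 0 0 1' >/dev/null; python3 f.py
python3 -m handwheel '0 -0.0012 0 0 1;0 -0.0024 0 0 1;0 -0.0036 0 0 1;0 -0.0048 0 0 1;0 -0.006 0 0 1' >/dev/null; python3 f.py
python3 -m handwheel '0 -0.0012 0 0 1;0 -0.0024 0 0 1;0 -0.0036 0 0 1;0 -0.0048 0 0 1;0 -0.006 0 0 1' >/dev/null; python3 f.py
python3 -m handwheel '0 -0.002 0 0 1;0 -0.004 0 0 1;0 -0.006 0 0 1;0 -0.008 0 0 1;0 -0.010 0 0 1' >/dev/null; python3 f.py
python3 -m handwheel '0 -0.002 0 0 1;0 -0.004 0 0 1;0 -0.006 0 0 1;0 -0.008 0 0 1;0 -0.010 0 0 1' >/dev/null; python3 f.py
python3 -m handwheel '0 -0.002 0 0 1;0 -0.004 0 0 1;0 -0.006 0 0 1;0 -0.008 0 0 1;0 -0.010 0 0 1' >/dev/null; python3 f.py
python3 -m handwheel '0 -0.002 0 0 1;0 -0.004 0 0 1;0 -0.006 0 0 1;0 -0.008 0 0 1;0 -0.010 0 0 1' >/dev/null; python3 f.py
```

```text
16.35 [ 0.5254 -0.0493  0.1704] [-1.5  2.1  6. ] 0.0185
16.77 [ 0.5252 -0.0537  0.1704] [-1.6  1.3  6.4] 0.0190
17.18 [ 0.5251 -0.0595  0.1704] [-1.7  1.8  6. ] 0.0188
17.60 [ 0.525  -0.0655  0.1704] [-0.9  2.6  6.4] 0.0190
18.02 [ 0.5248 -0.0755  0.1704] [-1.   2.1  6.1] 0.0186
18.43 [ 0.5245 -0.0855  0.1704] [-1.   2.1  7.1] 0.0190
18.85 [ 0.5243 -0.0956  0.1704] [-1.3  2.3  5.7] 0.0188
19.27 [ 0.524  -0.1056  0.1704] [-1.6  1.9  5.8] 0.0192
```

```bash
python3 -m handwheel '0 -0.002 0 0 1;0 -0.004 0 0 1;0 -0.006 0 0 1;0 -0.008 0 0 1;0 -0.010 0 0 1' >/dev/null; python3 f.py
python3 -m handwheel '0 -0.0005 0 0 1;0 -0.001 0 0 1;0 -0.0015 0 0 1;0 -0.002 0 0 1;0 -0.002 0 0 1' >/dev/null; python3 f.py
python3 -m handwheel '0 -0.0005 0 0 1;0 -0.001 0 0 1;0 -0.0015 0 0 1;0 -0.002 0 0 1;0 -0.002 0 0 1' >/dev/null; python3 f.py
python3 -m handwheel '0 -0.0005 0 0 1;0 -0.001 0 0 1;0 -0.0015 0 0 1;0 -0.002 0 0 1;0 -0.002 0 0 1' >/dev/null; python3 f.py
```

```text
19.68 [ 0.5238 -0.1156  0.1704] [-0.9  2.3  6. ] 0.0187
20.10 [ 0.5238 -0.1177  0.1704] [-0.7  1.6  5.7] 0.0187
20.52 [ 0.5237 -0.1197  0.1704] [-0.2  1.3  6.2] 0.0191
20.93 [ 0.5237 -0.1209  0.1704] [0.  3.4 6.6] 0.0188
```

```bash
python3 -m handwheel '0 -0.0005 0 0 1;0 -0.001 0 0 1;0 -0.0015 0 0 1;0 -0.002 0 0 1;0 -0.002 0 0 1' >/dev/null; python3 f.py
python3 -m handwheel '0 -0.0005 0 0 1;0 -0.001 0 0 1;0 -0.001 0 0 1;0 -0.001 0 0 1;0 -0.001 0 0 1' >/dev/null; python3 f.py
```

```text
21.35 [ 0.5237 -0.122   0.1704] [-1.3  5.9  7.7] 0.0188
21.77 [ 0.5236 -0.1224  0.1704] [-1.8  6.4  8. ] 0.0190
```

Right buffer met: contact is near y≈−0.120. Coming back, I sample the tight spot finely.

```bash
echo back >>log.txt
python3 -m handwheel '0 0.004 0 0 1;0 0.008 0 0 1;0 0.012 0 0 1;0 0.016 0 0 1;0 0.02 0 0 1' >/dev/null; python3 f.py
python3 -m handwheel '0 0.004 0 0 1;0 0.008 0 0 1;0 0.012 0 0 1;0 0.016 0 0 1;0 0.02 0 0 1' >/dev/null; python3 f.py
python3 -m handwheel '0 0.004 0 0 1;0 0.008 0 0 1;0 0.012 0 0 1;0 0.015 0 0 1;0 0.018 0 0 1' >/dev/null; python3 f.py
python3 -m handwheel '0 0.0006 0 0 1;0 0.0012 0 0 1;0 0.0018 0 0 1;0 0.0024 0 0 1;0 0.003 0 0 1' >/dev/null; python3 f.py
python3 -m handwheel '0 0.0006 0 0 1;0 0.0012 0 0 1;0 0.0018 0 0 1;0 0.0024 0 0 1;0 0.003 0 0 1' >/dev/null; python3 f.py
python3 -m handwheel '0 0.0006 0 0 1;0 0.0012 0 0 1;0 0.0018 0 0 1;0 0.0024 0 0 1;0 0.003 0 0 1' >/dev/null; python3 f.py
python3 -m handwheel '0 0.0006 0 0 1;0 0.0012 0 0 1;0 0.0018 0 0 1;0 0.0024 0 0 1;0 0.003 0 0 1' >/dev/null; python3 f.py
python3 -m handwheel '0 0.0006 0 0 1;0 0.0012 0 0 1;0 0.0018 0 0 1;0 0.0024 0 0 1;0 0.003 0 0 1' >/dev/null; python3 f.py
python3 -m handwheel '0 0.0006 0 0 1;0 0.0012 0 0 1;0 0.0018 0 0 1;0 0.0024 0 0 1;0 0.003 0 0 1' >/dev/null; python3 f.py
python3 -m handwheel '0 0.0006 0 0 1;0 0.0012 0 0 1;0 0.0018 0 0 1;0 0.0024 0 0 1;0 0.003 0 0 1' >/dev/null; python3 f.py
python3 -m handwheel '0 0.0006 0 0 1;0 0.0012 0 0 1;0 0.0018 0 0 1;0 0.0024 0 0 1;0 0.003 0 0 1' >/dev/null; python3 f.py
python3 -m handwheel '0 0.0006 0 0 1;0 0.0012 0 0 1;0 0.0018 0 0 1;0 0.0024 0 0 1;0 0.003 0 0 1' >/dev/null; python3 f.py
python3 -m handwheel '0 0.0006 0 0 1;0 0.0012 0 0 1;0 0.0018 0 0 1;0 0.0024 0 0 1;0 0.003 0 0 1' >/dev/null; python3 f.py
python3 -m handwheel '0 0.0006 0 0 1;0 0.0012 0 0 1;0 0.0018 0 0 1;0 0.0024 0 0 1;0 0.003 0 0 1' >/dev/null; python3 f.py
```

```text
22.18 [ 0.5241 -0.1063  0.1704] [-0.9 -2.2  5.9] 0.0191
22.60 [ 0.5245 -0.0862  0.1704] [-0.7 -2.6  5.7] 0.0189
23.02 [ 0.5249 -0.0681  0.1703] [-2.3 -2.7  5.5] 0.0189
23.43 [ 0.525  -0.0653  0.1704] [-1.  -3.1  6.3] 0.0190
23.85 [ 0.5251 -0.0623  0.1704] [-0.6 -2.1  5.3] 0.0189
24.27 [ 0.5252 -0.0593  0.1704] [-1.1 -1.7  5.4] 0.0189
24.68 [ 0.5252 -0.0563  0.1704] [-1.7 -1.6  6.1] 0.0189
25.10 [ 0.5253 -0.0533  0.1704] [-1.5 -2.2  6.5] 0.0187
25.52 [ 0.5253 -0.0505  0.1704] [-0.5 -2.8  5.6] 0.0192
25.93 [ 0.5254 -0.0486  0.1704] [-0.4 -6.1  6.3] 0.0190
26.35 [ 0.5255 -0.0467  0.1704] [-1.4 -6.7  6. ] 0.0188
26.77 [ 0.5255 -0.0444  0.1704] [-0.1 -9.1  6.5] 0.0193
27.18 [ 0.5255 -0.0417  0.1704] [-1.3 -9.7  6.4] 0.0187
27.60 [ 0.5256 -0.0385  0.1704] [-0.5 -9.9  5.1] 0.0189
```

```bash
python3 -m handwheel '0 0.0006 0 0 1;0 0.0012 0 0 1;0 0.0018 0 0 1;0 0.0024 0 0 1;0 0.003 0 0 1' >/dev/null; python3 f.py
python3 -m handwheel '0 0.0006 0 0 1;0 0.0012 0 0 1;0 0.0018 0 0 1;0 0.0024 0 0 1;0 0.003 0 0 1' >/dev/null; python3 f.py
python3 -m handwheel '0 0.0006 0 0 1;0 0.0012 0 0 1;0 0.0018 0 0 1;0 0.0024 0 0 1;0 0.003 0 0 1' >/dev/null; python3 f.py
python3 -m handwheel '0 0.0006 0 0 1;0 0.0012 0 0 1;0 0.0018 0 0 1;0 0.0024 0 0 1;0 0.003 0 0 1' >/dev/null; python3 f.py
python3 -m handwheel '0 0.0006 0 0 1;0 0.0012 0 0 1;0 0.0018 0 0 1;0 0.0024 0 0 1;0 0.003 0 0 1' >/dev/null; python3 f.py
python3 -m handwheel '0 0.0006 0 0 1;0 0.0012 0 0 1;0 0.0018 0 0 1;0 0.0024 0 0 1;0 0.003 0 0 1' >/dev/null; python3 f.py
python3 -m handwheel '0 0.0006 0 0 1;0 0.0012 0 0 1;0 0.0018 0 0 1;0 0.0024 0 0 1;0 0.003 0 0 1' >/dev/null; python3 f.py
```

```text
28.02 [ 0.5257 -0.0354  0.1704] [-1.  -7.5  6.5] 0.0191
28.43 [ 0.5258 -0.032   0.1704] [-1.5 -7.8  6.9] 0.0192
28.85 [ 0.5259 -0.0279  0.1704] [-1.7 -4.7  5.7] 0.0190
29.27 [ 0.526  -0.0238  0.1703] [-1.9 -1.7  6.1] 0.0190
29.68 [ 0.526  -0.0202  0.1703] [-1.  -2.4  6. ] 0.0189
30.10 [ 0.5261 -0.0172  0.1704] [-1.7 -2.7  5.6] 0.0191
30.52 [ 0.5262 -0.0142  0.1704] [-1.7 -1.9  7.5] 0.0189
```

Both directions together put the tight spot's middle at TCP y ≈ −0.0367. I go there, then unload the arm before releasing.

```bash
python3 -m handwheel '0 -0.002 0 0 1;0 -0.004 0 0 1;0 -0.006 0 0 1;0 -0.008 0 0 1;0 -0.01 0 0 1' >/dev/null; python3 f.py
python3 -m handwheel '0 -0.002 0 0 1;0 -0.004 0 0 1;0 -0.006 0 0 1;0 -0.008 0 0 1;0 -0.01 0 0 1' >/dev/null; python3 f.py
python3 -m handwheel '0 -0.001 0 0 1;0 -0.002 0 0 1;0 -0.003 0 0 1;0 -0.004 0 0 1;0 -0.004 0 0 1' >/dev/null; python3 f.py
```

```text
30.93 [ 0.526  -0.0224  0.1703] [-0.6  3.3  5.9] 0.0188
31.35 [ 0.5258 -0.0294  0.1704] [-1.   9.   6.2] 0.0188
31.77 [ 0.5257 -0.0336  0.1704] [-1.   6.2  6. ] 0.0189
```

```bash
python3 -m handwheel '0 -0.001 0 0 1;0 -0.002 0 0 1;0 -0.002 0 0 1;0 -0.002 0 0 1;0 -0.002 0 0 1' >/dev/null; python3 f.py
```

```text
32.18 [ 0.5257 -0.0356  0.1704] [-1.   7.9  7.1] 0.0190
```

Another 1 mm, then back the command off to unload.

```bash
python3 -m handwheel '0 -0.0005 0 0 1;0 -0.001 0 0 1;0 -0.0013 0 0 1;0 -0.0013 0 0 1;0 -0.0013 0 0 1' >/dev/null; python3 f.py
python3 -m handwheel '0 0.001 0 0 1;0 0.002 0 0 1;0 0.003 0 0 1;0 0.003 0 0 1;0 0.003 0 0 1' >/dev/null; python3 f.py
```

```text
32.60 [ 0.5257 -0.0365  0.1704] [-0.8  9.2  5.9] 0.0191
33.02 [ 0.5257 -0.0363  0.1704] [-1.8  3.1  6. ] 0.0192
```

```bash
python3 -m handwheel '0 0.001 0 0 1;0 0.001 0 0 1;0 0.001 0 0 1;0 0.001 0 0 -1;0 0.001 0 0 -1' >/dev/null; python3 f.py
python3 -m handwheel '0 0 0 0 -1;0 0 0 0 -1;0 0 0 0 -1;0 0 0 0 -1;0 0 0 0 -1' >/dev/null; python3 f.py
python3 -m handwheel '0 0 0 0 -1;0 0 0 0 -1;0 0 0 0 -1;0 0 0 0 -1;0 0 0 0 -1' >/dev/null; python3 f.py
```

```text
33.43 [ 0.5249 -0.0367  0.1693] [-0.5 -0.5 -0.5] 0.0421
33.85 [ 0.5249 -0.0367  0.1692] [ 0.1 -0.5 -0.2] 0.0853
34.27 [ 0.525  -0.0367  0.1693] [-0.2 -0.2 -0.1] 0.0856
```

```bash
python3 -m handwheel '0 0 -0.015 0 -1;0 0 -0.035 0 -1;0 0 -0.06 0 -1;0 0 -0.09 0 -1;0 0 -0.12 0 -1' >/dev/null; python3 f.py
python3 -m handwheel '0 0 0 0 -1;0 0 0 0 -1;0 0 0 0 -1;0 0 0 0 -1;0 0 0 0 -1' >/dev/null; python3 f.py
python3 - <<'E'
from h import *
C=cam("wrist"); im=eyes.snapshot("wrist"); save("w2",im)
r=spotter.tip_of("wrist","caddy_grip"); print(r); 
if r: t,d=ray(C,r[0]["at"]); print(t+d*(.187-t[2])/d[2])
print(proj(C,[.5257,-.0366,.187]))
E
```

```text
34.68 [ 0.5244 -0.0366  0.2902] [ 1.3 -0.  -0.1] 0.0856
35.10 [ 0.524  -0.0367  0.2879] [ 0.6  0.1 -0.5] 0.0852
[{'at': [311.8, 198.0], 'conf': 0.79}]
[ 0.52276944 -0.03626319  0.187     ]
[311.4323698  201.87374794]
```

View pics/w2.png

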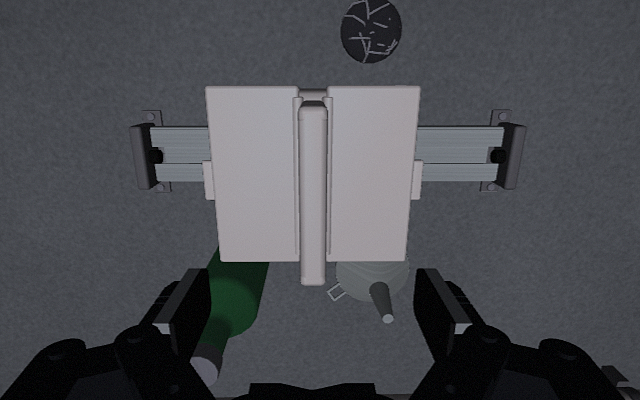

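The handle stands at column 312, where it was released, which reads y ≈ −0.036. The gripper is clear, and the bottle, funnel and scourer are undisturbed. I hand in.

```bash
python3 -c "
from plant import arm
print(arm.close_job())"
```

```text
the job is handed in; nothing more can be done
None
```

I stroked the caddy gently onto the left buffer and then the right, left it standing at the middle of the tight spot (about 17 mm right of mid-travel, as felt from both directions), let go, and handed the job in at about 35 s of the 58 s, with the bottle, funnel and scourer untouched.

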